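# Latch the gasketed scrubber box tight

### The arm

A 7-joint arm with a two-finger parallel gripper is mounted at the origin on the work surface. World frame = base frame: x ahead of the robot, y to its left, z up, the work surface at z = 0. Lengths are in m, angles in rad, forces in N, time in s.
With the tool pointing down it reaches from about 0.4 to 0.875 m from the base axis. Payload 19.3 kg.
Tool frame: the origin (TCP) lies on the centre line of the jaws, within the pads' length; the fingertips stand 14 mm ahead of it and the grasp point (between the pads) lies 5 mm behind it; x points along the fingers, y is the direction in which the jaws open and shut, and the axes are right-handed (so a half turn about x gives the same grasp; the last joint's range is limited). The gripper opens to 85 mm and grips with 20 to 120 N. Pads are 22 mm wide; open, the fingers measure 114 mm over their backs; the gripper's body (76 mm by 85 mm) begins 54 mm behind the grasp point. The pads swing forward as they close: fully open they stand 13 mm farther back than shut.
Start: joints at [-1.316, 0.521, -0.036, 1.599, 0.021, 1.021, -0.113], TCP at [0.199, 0.592, 0.245] pointing down, gripper open.
Joint ranges: [-2.91, 2.91], [-0.3, 2.13], [-1.5, 1.42], [0.17, 2.43], [-1.26, 4.41], [0.16, 1.93], [-2.52, 2.52]. Speed limits (rad/s): [1.89, 1.89, 2.39, 2.39, 3.01, 3.01, 3.01].

### API

Orientations are given as [roll, pitch, yaw] about the fixed x, y, z axes, in that order (R = Rz(yaw) Ry(pitch) Rx(roll)).
In Python, from workcell import monitor, optics, bot gives the robot as it stands.
- The arm moves only by the tool arm_command, never from a script. Its arguments are lists of equal length, an entry for each row: "delta_pos": the shift along the tool's x, y, z as a fraction of full scale, a list of three; "rotation": the turn, a rotation vector about the tool's x, y, z as a fraction of full scale, a list of three. In form: {"delta_pos": [[dx, dy, dz], ...], "rotation": [[wx, wy, wz], ...]}. A call has 1 to 10 rows; each row shifts and turns the pose as measured when the row begins, along the tool's axes as they then stand; what a row does not reach is not made up. Full scale, the value 1, is 30 mm for a shift and 6 degrees for a turn. A row lasts 1/10 s, in which the tool goes at most 50 mm and 8.59 degrees, less where a joint would pass 70% of its speed; a pose out of reach is approached as far as the arm can. A call with a number of a shift or a turn outside -1 to 1 is refused whole. A call with a gripper value outside its range is refused whole. "gripper" is the closure, from -1 (fully open) to 1 (shut), so that 0 is half open, set as the call begins (left out, the last holds). The fingers move at their own pace and stop on an object; "grip_force" is the grip in N (left out, the last holds). Time passes only in rows, so rows that do not move let the fingers close. It gives the time, the measured TCP pose, the force and the opening at its end, in the units of the state.
- monitor.observe(): the state, without advancing time (a new reading comes with each control period).
- optics.grab_frame(name): name is "scene" or "top" or "wrist"; returns the picture (420x560x3 uint8, red, green, blue); there is no depth.
- optics.camera_params(name): a dict with "fx", "fy", "cx", "cy" (pixels), "origin" and "rotation" of the camera in the world. Camera axes: x right, y down, z forward; pixel columns grow to the right and rows downward; lengths in m; the calibration is good to about 2 mm. A picture is of the moment at which its call begins: read the wrist's pose just before it. camera_params takes no time and is no camera call; for the wrist camera it gives the pose at the moment of the call.
- bot.job_done(): hands the job in, once; it reports no verdict.
The state is a dict: "clock": time; "qpos": joint angles; "qd": joint speeds; "joint_efforts": joint torques, N m; "position": TCP position; "tool_rot": TCP orientation; "force": force on the tool from outside, world axes, zero at the start; "moment": the same for the moment, N m; "grip_width": finger opening in m.
Only numpy, scipy, OpenCV 4.12 (cv2) and the standard library are available. Lean on these libraries where they do the work, as an engineer would, in place of code of your own. Each camera call takes 0.05 s, during which the arm holds its last target. There are 200 camera calls.

### The job

Rain is coming: seal the larger black box on the shelf, whose lid still stands slightly ajar on its gasket. Turn the T-handle on its lid clockwise, seen from above, as far as it goes so that the lid is drawn tight onto its frame, then let go. The smaller black case beside it is already latched: leave its handle as it is.

Things in the scene. Friction and masses are not known exactly. Their poses are not given: they have to be found in the camera images.
- box_handle (a point): Centre of the steel T-handle's grip bar on the larger black box's lid, about 0.17 m above the shelf. Bar 84 mm long, 16 wide, 18 high, 25 mm clear above the lid except for a 22 mm thick stem at its middle. Site x runs along the bar, z up its turning axis (within 3 degrees of vertical). Over the full turn the bar's centre sinks 7 mm and shifts 2.5 mm towards the box's front edge.
- box_latch (a joint): Turn of the larger box's T-handle, rad: 0 loose (bar along the box's front-to-back direction, point x pointing to the back), growing clockwise seen from above to a hard stop at 1.57 (bar parallel to the front edge, lid tight). Starts at 0.1 to 0.5. Turns stiffly (0.2 to 0.3 N m) and stays where left.
- box_lid (a joint): Closing angle of the larger box's lid, rad: 0 ajar (front edge 10 mm up), 0.05 tight. The latch draws it down in proportion to its turn; pressing does not. Readings are rough at this scale. Box 200 mm front to back, 240 wide, 110 high plus 17 mm lid, black plastic with an aluminium rim, screwed to the shelf, lid hinged at its back edge.
- case_latch (a joint): Turn of the like T-handle on the smaller black case (140 x 160 x 75 mm plus lid, to one side of the larger box), rad: 0 latched, as at the start, growing counter-clockwise to 1.57 when loose.
Not all that is in view belongs to the job. Leave any green or pink look-alike of the part that bears case_latch alone.

How it is judged:
At the end, for the whole second after the job is handed in: The larger box's T-handle stands within 10 degrees of its tight stop (box_latch above 1.39 rad) and its lid is drawn down (box_lid above 0.043 rad), and the smaller case's handle is still within 10 degrees of latched (case_latch below 0.17 rad) (value of joint box_latch above 1.39 rad and value of joint box_lid above 0.043 rad and value of joint case_latch below 0.17 rad); the robot touches nothing.
It fails at once if the smaller case's handle is turned by more than 10 degrees (value of joint case_latch above 0.17 rad).
It also fails if it takes over 35 s, if anything falls off the work surface, if the arm or the gripper's body presses on something with over 40 N, if the wrist force passes 120 N, or if a joint passes its speed limit or range.

## Working session

There is one attempt and no reset: what is moved stays moved. The work goes in short steps, Python scripts to look and compute and a tool call to move; the robot and the scene stay as the last step left them, time stands still between calls to the robot, and variables do not carry over. Pictures are saved under pics/ and viewed, about 8 in all and at most 12, crops included, and the job is handed in when it is done.

Besides the shell and the picture viewer there is one more tool, called after "Request:" by a JSON object that holds its "name" and its "arguments", one argument or row to a line. arm_command: Moves the arm, as the interface text tells. Its arguments: {"type":"object","properties":{"delta_pos":{"type":"array","items":{"type":"array","items":{"type":"number"}}},"rotation":{"type":"array","items":{"type":"array","items":{"type":"number"}}},"gripper":{"type":"number"},"grip_force":{"type":"number"}},"required":["delta_pos","rotation"]}

```bash
mkdir -p pics; ls; python3 - <<'E'
from workcell import monitor, optics
import cv2,numpy as np
s=monitor.observe();print(s)
a=optics.grab_frame("scene");b=optics.grab_frame("top")
for n in("scene","top","wrist"):print(n,optics.camera_params(n))
cv2.imwrite("pics/s.png",a[:,:,::-1]);cv2.imwrite("pics/t.png",b[:,:,::-1])
E
```

```text
pics
{'clock': 0.0, 'qpos': array([-1.31622757,  0.52201741, -0.03632561,  1.60002432,  0.02119884,
        1.02112951, -0.11279981]), 'qd': array([ 0.00036344, -0.00017632, -0.00044734, -0.00023225, -0.0001427 ,
       -0.00061256,  0.00188052]), 'joint_efforts': array([-6.60499495e-06, -9.27099824e+01,  1.97992712e+00, -3.69918466e+01,
        1.77096936e-02,  8.40762426e-03, -4.14603835e-05]), 'position': array([0.19935835, 0.59199045, 0.24471779]), 'tool_rot': array([-1.49773165,  1.56960272, -1.82251204]), 'force': array([ 0.42297198, -0.50384267,  0.02498703]), 'moment': array([-0.01115817, -0.01788073, -0.01397646]), 'grip_width': 0.08548760196070551}
scene {'fx': 519.249996106497, 'fy': 519.249996106497, 'cx': 278.94961379263174, 'cy': 220.3708848948213, 'origin': array([ 1.24207592, -0.42754673,  1.32981388]), 'rotation': array([-2.50572843, -0.01309153,  0.91469914])}
top {'fx': 385.8446510785097, 'fy': 385.8446510785097, 'cx': 280.44240199207235, 'cy': 212.16766287409465, 'origin': array([0.36772089, 0.13632579, 1.34661075]), 'rotation': array([-3.02631961,  0.00962441, -1.58513995])}
wrist {'fx': 342.5882272298275, 'fy': 342.5882272298275, 'cx': 281.4339093395842, 'cy': 204.76664698199824, 'origin': array([0.13212688, 0.61620825, 0.37261461]), 'rotation': array([2.85504299e+00, 5.47127613e-04, 1.24647437e+00])}
```

View pics/s.png

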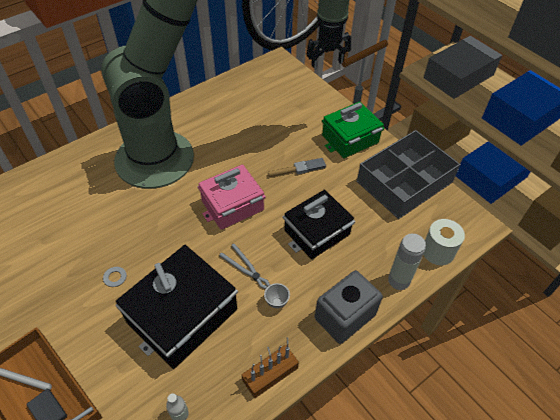

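View pics/t.png

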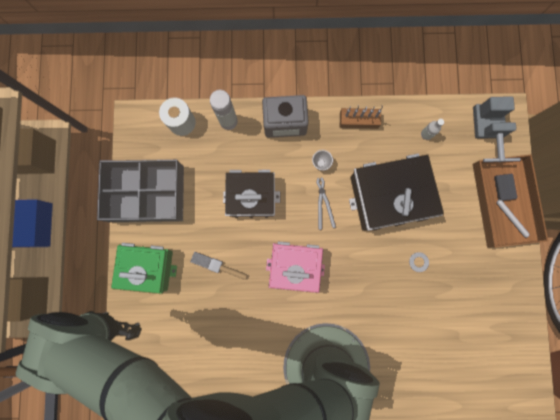

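Candidates: the larger black box's handle at scene (162,278), top (405,202). The smaller case's is at top (249,197), the pink one at (296,272), the green one at (136,275). I choose the first and check it in a close crop.

```bash
python3 - <<'E'
import cv2,numpy as np
a=cv2.imread("pics/s.png")[235:375,105:250];b=cv2.imread("pics/t.png")[145:240,345:450]
a=cv2.resize(a,(400,386),interpolation=cv2.INTER_CUBIC);b=cv2.resize(b,(400,386),interpolation=cv2.INTER_CUBIC)
cv2.imwrite("pics/c.png",np.hstack([a,b]))
E
```

```text
(no output)
```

View pics/c.png

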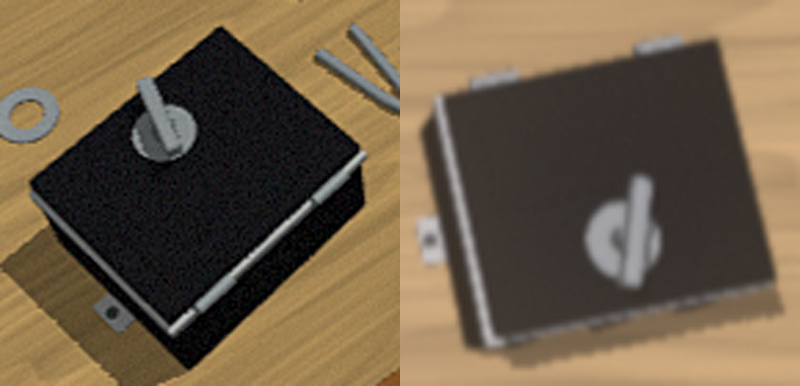

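```bash
cat > h.py <<'E'
import numpy as np,cv2
from scipy.spatial.transform import Rotation as R
def M(rpy): return R.from_euler('xyz',rpy).as_matrix()
def ray(p,uv):
    d=M(p['rotation'])@np.array([(uv[0]-p['cx'])/p['fx'],(uv[1]-p['cy'])/p['fy'],1]);return p['origin'],d/np.linalg.norm(d)
def onz(p,uv,z):
    o,d=ray(p,uv);return o+d*(z-o[2])/d[2]
def tri(p,u,q,v):
    o,d=ray(p,u);o2,d2=ray(q,v)
    t=np.linalg.lstsq(np.c_[d,-d2],o2-o,rcond=None)[0];a=o+d*t[0];b=o2+d2*t[1];return (a+b)/2,np.linalg.norm(a-b)
E
python3 - <<'E'
from h import *
from workcell import monitor,optics
S=optics.camera_params("scene");T=optics.camera_params("top");s=monitor.observe()
f=lambda x,y:(105+x*145/400,235+y*140/386); g=lambda x,y:(345+(x-400)*105/400,145+y*95/386)
for n,a,b in(("far",(147,82),(640,182)),("near",(174,150),(633,282)),("mid",(160.5,116),(636.5,232))):print(n,tri(S,f(*a),T,g(*b)))
print("lid corners",[onz(T,g(*c),.13).round(3) for c in((440,97),(718,40),(775,282),(492,345))])
print(M(s['tool_rot']).round(3))
E
```

```text
far (array([ 0.55010157, -0.23474279,  0.24125699]), np.float64(0.02175842790919765))
near (array([ 0.51136319, -0.24983406,  0.08087882]), np.float64(0.03973469057994626))
mid (array([ 0.53176836, -0.24197395,  0.16469044]), np.float64(0.007182353586805071))
lid corners [array([ 0.645, -0.097,  0.13 ]), array([ 0.687, -0.333,  0.13 ]), array([ 0.494, -0.369,  0.13 ]), array([ 0.448, -0.133,  0.13 ])]
[[-0.     0.319  0.948]
 [-0.001  0.948 -0.319]
 [-1.    -0.001  0.   ]]
```

Request:
{"name": "arm_command", "arguments": {
  "delta_pos": [
    [-0.2,-0.7,1],
    [-0.2,-0.7,1],
    [-0.2,-0.7,1],
    [-0.2,-0.7,1],
    [-0.2,-0.7,1],
    [-0.2,-0.7,1],
    [0,-0.7,1],
    [0,-0.7,1],
    [0,-0.7,1],
    [0,-0.7,1]
  ],
  "rotation": [
    [0,0,0],
    [0,0,0],
    [0,0,0],
    [0,0,0],
    [0,0,0],
    [0,0,0],
    [0,0,0],
    [0,0,0],
    [0,0,0],
    [0,0,0]
  ],
  "gripper": -1
}}

```text
clock: 1.1
position: [0.4203, 0.289, 0.2794]
tool_rot: [-2.002, 1.565, -2.318]
force: [1.0, 1.5, -0.5]
grip_width: 0.0856
```

Request:
{"name": "arm_command", "arguments": {
  "delta_pos": [
    [0,-1,0.52],
    [0,-1,0.52],
    [0,-1,0.52],
    [0,-1,0.52],
    [0,-1,0.52],
    [0,-1,0.52],
    [0,-1,0.52],
    [0,-1,0.52],
    [0,-1,0.52],
    [0,-1,0.52]
  ],
  "rotation": [
    [0,0,0],
    [0,0,0],
    [0,0,0],
    [0,0,0],
    [0,0,0],
    [0,0,0],
    [0,0,0],
    [0,0,0],
    [0,0,0],
    [0,0,0]
  ]
}}

```text
clock: 2.1
position: [0.4759, -0.0595, 0.2796]
tool_rot: [-2.084, 1.563, -2.401]
force: [1.5, -0.1, 0.2]
grip_width: 0.0854
```

Request:
{"name": "arm_command", "arguments": {
  "delta_pos": [
    [0,-1,0.5],
    [0,-1,0.5],
    [0,-1,0.5],
    [0,-1,0.5],
    [0,-1,0.5],
    [0,0,0],
    [0,0,0],
    [0,0,0]
  ],
  "rotation": [
    [0,0,0],
    [0,0,0],
    [0,0,0],
    [0,0,0],
    [0,0,0],
    [-1,0,0],
    [-1,0,0],
    [0,0,0]
  ]
}}

```text
clock: 2.9
position: [0.4986, -0.2378, 0.2785]
tool_rot: [-2.445, 1.56, -2.553]
force: [0.5, 0.3, 1.3]
grip_width: 0.0854
```

```bash
python3 - <<'E'
from h import *
from workcell import monitor,optics
s=monitor.observe();p=optics.camera_params("wrist");im=optics.grab_frame("wrist")
print(s['clock'],s['position'],s['qpos'],M(s['tool_rot']).round(3),s['qd'].round(3));print(p)
np.save("w1.npy",p,allow_pickle=True)
cv2.imwrite("pics/w1.png",im[:,:,::-1])
E
```

```text
2.9 [ 0.49864974 -0.23782103  0.27853776] [ 0.12467569  0.38426118  0.27965561  1.76185121 -0.11107612  1.01808926
  1.90716455] [[-0.009  0.107  0.994]
 [-0.006  0.994 -0.107]
 [-1.    -0.007 -0.009]] [-0.007  0.004  0.011  0.    -0.011  0.    -0.075]
{'fx': 342.5882272298275, 'fy': 342.5882272298275, 'cx': 281.4339093395842, 'cy': 204.76664698199824, 'origin': array([ 0.42919412, -0.2282547 ,  0.40698403]), 'rotation': array([2.86347703, 0.00653428, 1.46366301])}
```

View pics/w1.png

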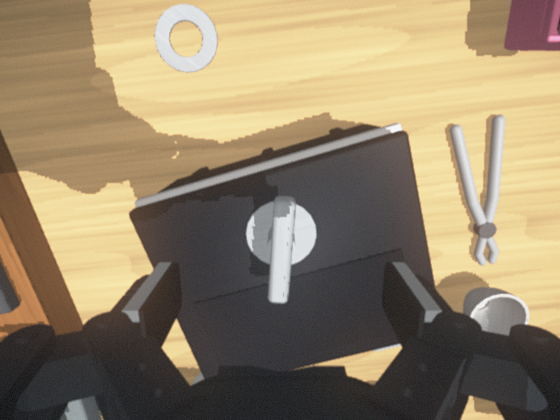

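Wrist view: larger box below, front edge towards the robot (135,203)-(400,130), bar from (285,197) to (279,302), stem disc at (282,233).

```bash
python3 - <<'E'
from h import *
from workcell import monitor,optics
T=optics.camera_params("top");S=optics.camera_params("scene");p=np.load("w1.npy",allow_pickle=True).item()
g=lambda x,y:(345+(x-400)*105/400,145+y*95/386);f=lambda x,y:(105+x*145/400,235+y*140/386)
A=(285,198);B=(279.5,301)
print("near",tri(p,A,T,g(633,284)),tri(p,A,S,f(147,82)));print("far",tri(p,B,T,g(640,180)),tri(p,B,S,f(176,150)))
for z in(.17,.178):
    a,b=onz(p,A,z),onz(p,B,z);d=b-a;print(z,a,b,(a+b)/2,np.linalg.norm(d),np.degrees(np.arctan2(d[1],d[0])))
a,b=onz(p,(140,200),.13),onz(p,(400,128),.13);d=b-a;print("front",a,b,np.degrees(np.arctan2(d[1],d[0])))
E
```

```text
near (array([ 0.48798114, -0.23374305,  0.18468059]), np.float64(0.0006049728769011086)) (array([ 0.49346685, -0.23230496,  0.16429133]), np.float64(0.0036587059667699128))
far (array([ 0.56757283, -0.24564383,  0.17984687]), np.float64(0.0011495716806032568)) (array([ 0.57556139, -0.24675206,  0.16753083]), np.float64(0.0007090112253245182))
0.17 [ 0.49156775 -0.23395449  0.17      ] [ 0.57397511 -0.24690405  0.17      ] [ 0.53277143 -0.24042927  0.17      ] 0.0834186026902785 -8.930473614952755
0.178 [ 0.48946217 -0.23376208  0.178     ] [ 0.56908766 -0.24627449  0.178     ] [ 0.52927491 -0.24001828  0.178     ] 0.08060259516034035 -8.93047361495275
front [ 0.49101139 -0.35619406  0.13      ] [ 0.45486516 -0.13880204  0.13      ] 99.44032500050096
```

Request:
{"name": "arm_command", "arguments": {
  "delta_pos": [
    [0,0,0.56],
    [0,0,0.56],
    [0.8,0,0],
    [0.8,0,0],
    [0,0,0]
  ],
  "rotation": [
    [0.24,0,0],
    [0.24,0,0],
    [0,0,0],
    [0,0,0],
    [0,0,0]
  ]
}}

```text
clock: 3.45
position: [0.5333, -0.2403, 0.2293]
tool_rot: [-2.373, 1.561, -2.552]
force: [-0.7, -0.0, 0.2]
grip_width: 0.0853
```

```bash
python3 - <<'E'
from h import *
from workcell import monitor,optics
s=monitor.observe();p=optics.camera_params("wrist");im=optics.grab_frame("wrist")
m=M(s['tool_rot']);print(s['clock'],s['position'],m.round(3),np.degrees(np.arctan2(m[1,1],m[0,1])))
np.save("w2.npy",p,allow_pickle=True)
cv2.imwrite("pics/w2.png",im[:,:,::-1])
# predicted pixels of bar top ends
for c in((.489,-.2337,.173),(.5725,-.2467,.173)):
    q=M(p['rotation']).T@(np.array(c)-p['origin']);print(p['fx']*q[0]/q[2]+p['cx'],p['fy']*q[1]/q[2]+p['cy'])
E
```

```text
3.45 [ 0.53327906 -0.24026848  0.22928983] [[-0.008  0.177  0.984]
 [-0.006  0.984 -0.177]
 [-1.    -0.007 -0.007]] 79.78333954973897
277.1341062208417 155.92073237845474
280.8717265848487 295.252307161335
```

View pics/w2.png

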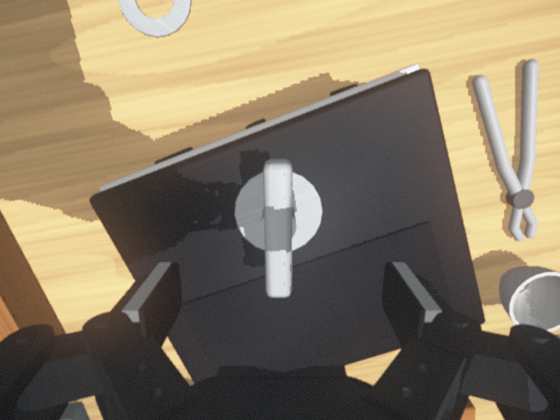

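Bar now at (278,160)-(279,296), lined up between the jaws. I'll measure its height across the two wrist views.

```bash
python3 - <<'E'
from h import *
p=np.load("w1.npy",allow_pickle=True).item();q=np.load("w2.npy",allow_pickle=True).item()
print(tri(p,(285,198),q,(278,161)),tri(p,(279.5,301),q,(279,295.5)))
for z in (.168,.173,.178):
    a,b=onz(q,(278,161),z),onz(q,(279,295.5),z);d=b-a;print(z,(a+b)/2,np.linalg.norm(d),np.degrees(np.arctan2(d[1],d[0])))
E
```

```text
(array([ 0.49307256, -0.23410165,  0.16428951]), np.float64(1.9919395753413337e-05)) (array([ 0.56100182, -0.24537821,  0.19190569]), np.float64(0.0007893167130359886))
0.168 [ 0.5339601  -0.24119917  0.168     ] 0.08412980266410361 -9.922554217061649
0.173 [ 0.53212665 -0.24079136  0.173     ] 0.08191165464471432 -9.922554217061645
0.178 [ 0.53029319 -0.24038356  0.178     ] 0.07969350662532496 -9.922554217061675
```

Request:
{"name": "arm_command", "arguments": {
  "delta_pos": [
    [0.75,0,-0.05],
    [0.75,0,0],
    [0.75,0,0],
    [0,0,0]
  ],
  "rotation": [
    [0,0,0],
    [0,0,0],
    [0,0,0],
    [0,0,0]
  ]
}}

```text
clock: 3.9
position: [0.5343, -0.2409, 0.1672]
tool_rot: [-1.453, 1.563, -1.637]
force: [-0.6, -0.4, 0.1]
grip_width: 0.0853
```

Request:
{"name": "arm_command", "arguments": {
  "delta_pos": [
    [0,0,0],
    [0,0,0],
    [0,0,0],
    [0,0,0],
    [0,0,0],
    [0,0,0],
    [0,0,0],
    [0,0,0]
  ],
  "rotation": [
    [0,0,0],
    [0,0,0],
    [0,0,0],
    [0,0,0],
    [0,0,0],
    [0,0,0],
    [0,0,0],
    [0,0,0]
  ],
  "gripper": 1,
  "grip_force": 80
}}

```text
clock: 4.7
position: [0.536, -0.2434, 0.1737]
tool_rot: [-0.932, 1.558, -1.119]
force: [1.1, -1.5, -4.7]
grip_width: 0.0145
```

```bash
python3 - <<'E'
from h import *
from workcell import monitor,optics
s=monitor.observe();im=optics.grab_frame("wrist");s2=monitor.observe()
for k in(s,s2):print(k['clock'],k['position'],M(k['tool_rot']).round(3).tolist(),k['force'],k['moment'],k['grip_width'],k['qd'].round(3))
b=cv2.resize(im[100:420,100:460],None,fx=1.5,fy=1.5)
cv2.imwrite("pics/w3.png",b[:,:,::-1])
E
```

```text
4.7 [ 0.53600004 -0.24335417  0.17369087] [[0.006, 0.186, 0.983], [-0.012, 0.983, -0.186], [-1.0, -0.011, 0.008]] [ 1.08354606 -1.53497041 -4.73053953] [-0.28555682 -0.30669782 -0.02550475] 0.014452907999074206 [-0.001  0.    -0.     0.001  0.001  0.001 -0.001]
4.75 [ 0.53599825 -0.24334774  0.17368475] [[0.006, 0.186, 0.983], [-0.012, 0.983, -0.186], [-1.0, -0.011, 0.008]] [ 1.85703952 -0.50711635 -3.7677    ] [-0.16899275 -0.23971588 -0.00229017] 0.014666943210434135 [ 0.    -0.     0.     0.     0.    -0.001  0.001]
```

View pics/w3.png

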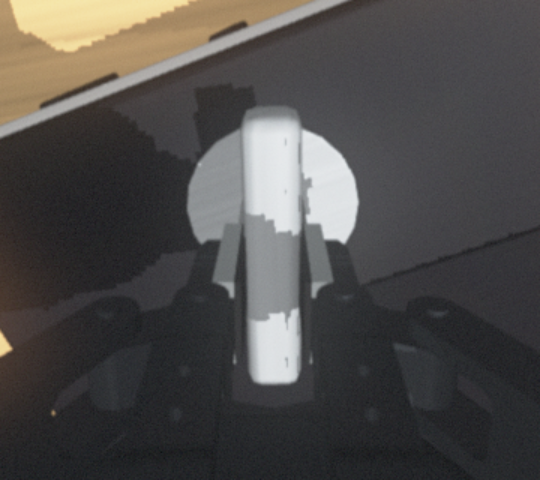

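Request:
{"name": "arm_command", "arguments": {
  "delta_pos": [
    [0.02,0,-0.02],
    [0.02,0,-0.02],
    [0.02,0,-0.02],
    [0.02,0,-0.02],
    [0.02,0,-0.02],
    [0.02,0,-0.02]
  ],
  "rotation": [
    [0.7,0,0],
    [0.7,0,0],
    [0.7,0,0],
    [0.7,0,0],
    [0.7,0,0],
    [0.7,0,0]
  ]
}}

```text
clock: 5.35
position: [0.5345, -0.2448, 0.1717]
tool_rot: [-0.346, 1.551, -0.987]
force: [0.9, -3.8, -2.0]
grip_width: 0.0148
```

```bash
cat > st.py <<'E'
from h import *
from workcell import monitor
s=monitor.observe();m=M(s['tool_rot'])
print(s['clock'],s['position'].round(4),"x",m[:,0].round(3),"yaw",np.degrees(np.arctan2(m[1,1],m[0,1])).round(1),s['force'].round(1),s['moment'].round(2),s['grip_width'],s['qpos'].round(2))
E
python3 st.py
```

```text
5.35 [ 0.5345 -0.2448  0.1717] x [ 0.011 -0.017 -1.   ] yaw 53.3 [ 0.9 -3.8 -2. ] [-0.95 -0.17  0.25] 0.014772013911604808 [ 0.06  0.58  0.38  1.8  -0.27  0.8   1.5 ]
```

Request:
{"name": "arm_command", "arguments": {
  "delta_pos": [
    [0.02,-0.01,-0.01],
    [0.02,-0.01,-0.01],
    [0.02,-0.01,-0.01],
    [0.02,-0.015,-0.01],
    [0.02,-0.015,0],
    [0.02,-0.015,0],
    [0.02,-0.015,0],
    [0.02,-0.015,0]
  ],
  "rotation": [
    [0.7,0,0],
    [0.7,0,0],
    [0.7,0,0],
    [0.7,0,0],
    [0.7,0,0],
    [0.7,0,0],
    [0.7,0,0],
    [0.7,0,0]
  ]
}}

```text
clock: 6.15
position: [0.5319, -0.2464, 0.1689]
tool_rot: [0.309, 1.548, -0.94]
force: [-1.3, 0.2, 0.4]
grip_width: 0.0148
```

```bash
python3 st.py
```

```text
6.15 [ 0.5319 -0.2464  0.1689] x [ 0.013 -0.018 -1.   ] yaw 18.4 [-1.3  0.2  0.4] [-0.14  0.36  0.24] 0.014765475821921267 [-0.05  0.61  0.55  1.81 -0.41  0.81  1.02]
```

Request:
{"name": "arm_command", "arguments": {
  "delta_pos": [
    [0.03,-0.015,0],
    [0.03,-0.015,0],
    [0.02,-0.01,0],
    [0.02,0,0],
    [0,0,0]
  ],
  "rotation": [
    [0.6,0,0],
    [0.6,0,0],
    [0.6,0,0],
    [0.6,0,0],
    [0.6,0,0]
  ]
}}

```text
clock: 6.65
position: [0.5308, -0.2463, 0.1682]
tool_rot: [0.656, 1.549, -0.915]
force: [-2.3, -1.5, -3.2]
grip_width: 0.0155
```

```bash
python3 st.py
```

```text
6.65 [ 0.5308 -0.2463  0.1682] x [ 0.013 -0.018 -1.   ] yaw -0.0 [-2.3 -1.5 -3.2] [-0.71  0.85  3.11] 0.015478504515787776 [-0.1   0.63  0.63  1.82 -0.48  0.83  0.76]
```

Moment about z is now 3.1 N m, so it is at the hard stop. I'll open and lift.

Request:
{"name": "arm_command", "arguments": {
  "delta_pos": [
    [0,0,0],
    [0,0,0],
    [0,0,0],
    [0,0,0],
    [0,0,0],
    [0,0,0],
    [0,0,0],
    [0,0,0]
  ],
  "rotation": [
    [0,0,0],
    [0,0,0],
    [0,0,0],
    [0,0,0],
    [0,0,0],
    [0,0,0],
    [0,0,0],
    [0,0,0]
  ],
  "gripper": -1
}}

```text
clock: 7.45
position: [0.5315, -0.2459, 0.1689]
tool_rot: [0.715, 1.548, -0.855]
force: [0.0, 0.2, -0.1]
grip_width: 0.0859
```

Request:
{"name": "arm_command", "arguments": {
  "delta_pos": [
    [-0.5,0,0],
    [-1,0,0],
    [-1,0,0],
    [-1,0,0],
    [-1,0,0],
    [0,0,0],
    [0,0,0]
  ],
  "rotation": [
    [0,0,0],
    [0,0,0],
    [0,0,0],
    [0,0,0],
    [0,0,0],
    [0,0,0],
    [0,0,0]
  ]
}}

```text
clock: 8.15
position: [0.5282, -0.2445, 0.3148]
tool_rot: [0.718, 1.547, -0.854]
force: [0.3, -0.2, -0.8]
grip_width: 0.085
```

```bash
python3 st.py; python3 - <<'E'
from h import *
from workcell import monitor,optics
p=optics.camera_params("wrist");w=optics.grab_frame("wrist");sc=optics.grab_frame("scene")
np.save("w4.npy",p,allow_pickle=True);cv2.imwrite("pics/w4.png",w[:,:,::-1])
cv2.imwrite("pics/s4.png",cv2.resize(sc[160:380,90:390],None,fx=2,fy=2)[:,:,::-1])
E
```

```text
8.15 [ 0.5282 -0.2445  0.3148] x [ 0.016 -0.018 -1.   ] yaw -0.1 [ 0.3 -0.2 -0.8] [ 0.06 -0.    0.  ] 0.0850493752425342 [-0.2   0.47  0.76  1.68 -0.34  1.11  0.65]
```

View pics/w4.png

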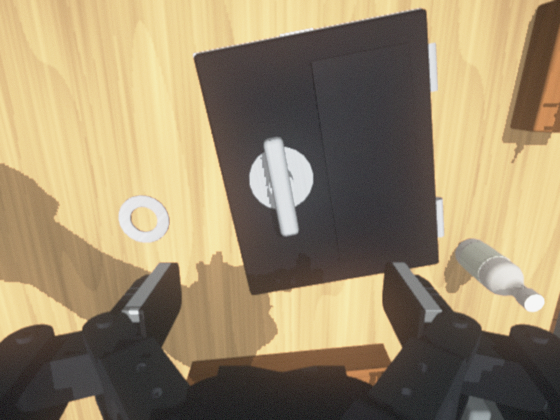

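View pics/s4.png

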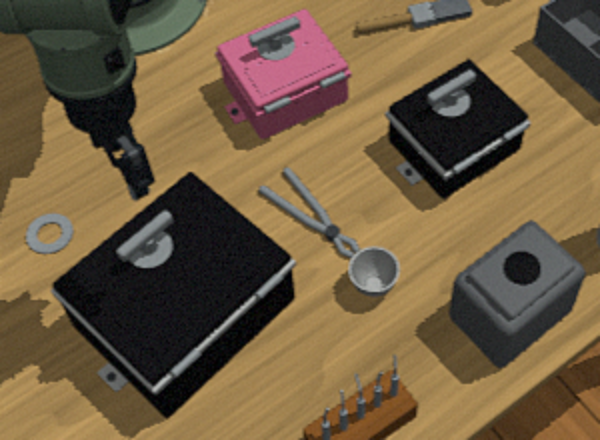

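Bar at wrist (273,142)-(290,233), nearly parallel to the front edge (197,57)-(255,292). The small case's handle is unchanged. I'll compute the angle.

```bash
python3 - <<'E'
from h import *
p=np.load("w4.npy",allow_pickle=True).item();im=cv2.imread("pics/w4.png")
g=cv2.cvtColor(im,cv2.COLOR_BGR2GRAY)
def ang(A,B,z):
    a,b=onz(p,A,z),onz(p,B,z);d=b-a;return (a+b)/2,np.linalg.norm(d),np.degrees(np.arctan2(d[1],d[0]))
print("bar",ang((273,142),(290,233),.168))
# bar edges by rows
for y in range(145,235,10):print(y,[int(v) for v in g[y,258:305:3]])
# box edges by row/column thresholds
L=[(y,194+np.argmax(g[y,150:400]<70)-44) for y in range(70,285,20)];print(L)
Rr=[(y,400+np.argmax(g[y,400:470]>90)) for y in range(110,190,15)];print(Rr)
print("front",ang((197,60),(255,290),.128));print("back",ang((426,15),(438,262),.128))
E
```

```text
bar (array([ 0.53170023, -0.24166612,  0.168     ]), np.float64(0.0787401849062976), np.float64(-79.7975541642973))
145 [72, 70, 164, 220, 226, 226, 226, 218, 178, 67, 68, 70, 69, 69, 70, 68]
155 [104, 197, 142, 203, 225, 226, 227, 225, 207, 194, 224, 224, 222, 224, 226, 162]
165 [222, 216, 144, 143, 209, 225, 225, 227, 223, 191, 219, 224, 222, 223, 224, 225]
175 [224, 223, 163, 147, 176, 219, 224, 227, 225, 214, 161, 147, 223, 225, 224, 221]
185 [222, 226, 222, 155, 164, 196, 223, 224, 225, 225, 204, 217, 222, 222, 222, 223]
195 [226, 225, 225, 166, 149, 142, 213, 224, 226, 225, 220, 181, 223, 222, 225, 225]
205 [78, 75, 117, 218, 213, 148, 171, 216, 225, 223, 224, 211, 180, 125, 66, 69]
215 [78, 75, 75, 74, 73, 63, 73, 188, 221, 225, 223, 222, 197, 74, 67, 68]
225 [71, 76, 70, 72, 69, 63, 62, 111, 204, 225, 226, 224, 214, 154, 68, 64]
[(70, np.int64(218)), (90, np.int64(215)), (110, np.int64(207)), (130, np.int64(225)), (150, np.int64(247)), (170, np.int64(313)), (190, np.int64(312)), (210, np.int64(267)), (230, np.int64(268)), (250, np.int64(257)), (270, np.int64(246))]
[(110, np.int64(431)), (125, np.int64(431)), (140, np.int64(432)), (155, np.int64(433)), (170, np.int64(434)), (185, np.int64(434))]
front (array([ 0.48261657, -0.24964621,  0.128     ]), np.float64(0.225249073430714), np.float64(-78.85441905349485))
back (array([ 0.67116404, -0.21723301,  0.128     ]), np.float64(0.22838714464293453), np.float64(-79.73948705991059))
```

The bar is parallel to the box edges within about 1° (-79.8° against -78.9° and -79.7°). The tool is clear and the force is near zero.

```bash
python3 -c "
from workcell import bot;print(bot.job_done())"
```

```text
the job is handed in; nothing more can be done
None
```

I turned the larger black box's T-handle clockwise by about 70° to its hard stop, let go, lifted clear and handed the job in about 8 s into the 35 s allowed. No verdict was reported.

- **Stop:** the moment about the vertical rose to 3.1 N m at the end of the turn, so the handle had reached its stop.
- **Handle angle:** afterwards the bar measured -79.8°, against -78.9° and -79.7° for the box's front and back edges, so it is parallel to the front within about 1°.
- **Lid:** the lid looks flush in the scene picture. I did not measure its closing angle; I infer it from the handle's turn.
- **Smaller case and release:** the smaller case's handle looks unchanged, also judged by eye. The tool was about 0.15 m above the handle at the end, with under 1 N on it.
- **Disagreements:** the bar's height came out between 0.164 and 0.192 m depending on which views I paired. During closing the tool rose about 6 mm. It therefore gripped the bar higher than planned and about 4 mm off centre, but the grip held up to the stop. There the tool turned about 8° too far, so the pads probably slipped a little on the bar.

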